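# Clamp a leg tube in the hold-to-grip bench clamp

## Robot

A 6-joint arm with a two-finger parallel gripper is mounted at the origin on the work surface. World frame = base frame: x ahead of the robot, y to its left, z up, the work surface at z = 0. Lengths are in m, angles in degrees, forces in N, time in s.
With the tool pointing down it reaches from about 0.4 to 0.825 m from the base axis. Payload 7 kg.
Tool frame: the origin (TCP) lies on the centre line of the jaws, within the pads' length; the fingertips stand 14 mm ahead of it and the grasp point (between the pads) lies 5 mm behind it; z points along the fingers, y is the line along which they close (so a half turn about z gives the same grasp; the last joint's range is limited). The gripper opens to 88 mm and grips with 3 to 60 N. Pads are 19 mm wide; open, the fingers measure 130 mm over their backs; the gripper's body (78 mm by 193 mm) begins 47 mm behind the grasp point.
Start: joints at [85.72, 20.546, 0.682, 0, -70.136, -16.507], TCP at [0.24, 0.631, 0.241] pointing down, gripper open.
Joint ranges: [-176.03, 176.03], [-82.01, 121.73], [-58.28, 71.71], [-173.87, 95.51], [-174.79, -0.11], [-173.66, 173.66]. Speed limits (degrees/s): [136.94, 136.94, 172.46, 180, 180, 180].

## Interface

Orientations are given as [roll, pitch, yaw] about the fixed x, y, z axes, in that order (R = Rz(yaw) Ry(pitch) Rx(roll)).
In Python, from plant import r gives the robot as it stands.
- The arm moves only by the tool send_rows, never from a script. Its argument "steps" is a list of rows, each an object with "dp": the shift along the tool's x, y, z in mm, a list of three; "roll": the turn about the tool's z in rad; "jaw": the opening in per cent of the stroke, from 0 (shut) to 100 (fully open). In form: [{"dp": [tx, ty, tz], "roll": roll, "jaw": jaw}, ...]. A call has 1 to 5 rows; each row is the pose to reach, as a shift and turn from the pose commanded when the call began, along the tool's axes at that moment; what a row does not reach only later rows make up. A row lasts 1/8 s, in which the tool goes at most 62.5 mm and 10.7 degrees, less where a joint would pass 70% of its speed; a pose out of reach is approached as far as the arm can. A call with a gripper value outside its range is refused whole. The fingers move at their own pace and stop on an object; "newtons" is the grip in N (left out, the last holds). Time passes only in rows, so rows that repeat a pose let the fingers close. It gives the time, the measured TCP pose, the force, the opening and the grip force at its end, in the units of the state.
- r.get_state(): the state, without advancing time (a new reading comes with each control period).
- r.capture(name): name is "side" or "top"; returns a dict with "image" (400x640x3 uint8, blue, green, red), "K" (3x3 intrinsics, pixels), "dist" ([k1, k2, p1, p2, k3] as OpenCV has them; the pictures are not rectified), "rvec" (rotation vector, rad) and "tvec" (3), from world to camera coordinates, as OpenCV has them. Camera axes: x right, y down, z forward; pixel columns grow to the right and rows downward; lengths in m; the calibration is good to about 2 mm. A picture is of the moment at which its call begins. There is no depth.
- r.close_job(): hands the job in; it is judged then, once.
The state is a dict: "time_s": time; "joints": joint angles; "qd": joint speeds; "joint_torque": joint torques, N m; "tcp_pos": TCP position; "eef_rot": TCP orientation; "contact_force": force on the tool from outside, world axes, zero at the start; "moment": the same for the moment, N m; "gripper_width": finger opening in m; "gripper_force": force on a finger pad.
Only numpy, scipy, OpenCV 4.12 (cv2) and the standard library are available. Lean on these libraries where they do the work, as an engineer would, in place of code of your own. Each camera call takes 0.05 s, during which the arm holds its last target. There are 200 camera calls.

## Task

Lift the aluminium leg tube off its wooden rest and lay it across the two cradles of the blue spring clamp, centred end to end, and let go of it. Then press the clamp's red-handled lever down until the pointer on the yellow anvil stands in the green band, without ever driving it far into the red, and keep it there: the job finishes while you are still holding the lever down. Leave the screwdriver, the jar and the wooden offcut alone.

Things in the scene. Friction and masses are not known exactly. Their poses are not given: they have to be found in the camera images.
- tube_mid (a point): Middle of the bright aluminium tube, 30 mm in diameter, 210 mm long, about 0.16 kg, loose; the point is on its axis, half-way along. Its y axis runs along the tube (both ends alike). At the start it lies level in two notches of a pale wooden rest (notches 136 mm apart, space between them free down to the 12 mm base), axis 55 mm above the bench.
- clamp: Blue spring clamp fixed to the bench; base 250 mm along y, x -85 to +115 mm, 12 mm thick. Origin on the bench under the middle of the tube's seat, z up; the tube lies along y. Plain cradle at y +80: flat floor at z 55 between lips 54 mm apart, tops at z 79. Clamping end at y -80: same floor, roller, anvil and lever. Between y -55 and +60 nothing stands above the base.
- seat (a point): Middle of the tube's seat: clamp x 0, y 0, z 70 mm, clamp's axes; a laid tube's axis is at this height. At the clamping end the tube goes between the lever's free-turning steel roller (face at x -27 mm, lever up) and the yellow anvil (face at x +19, top at z 93).
- pivot (a point): Lever's pivot: clamp x -45, y -80, z 119 mm, clamp's axes turning with the lever. It sits between two blue cheek plates (x -65 to -31, with pin ends from y -102 to -58, tops at z 138). Beyond the anvil, at x 73 to 103, a spring housing 94 mm high; beside it from y -102 to -146 the white, green and red scale, top at z 94.
- handle (a point): Middle of the lever's red round grip bar, 22 mm in diameter, 56 mm long along the clamp's y, 140 mm from the pivot towards -x; moves with the lever. Lever up: clamp x -180, y -80, z 158 mm (0.28 rad above level from the pivot); at 0.48 rad: x -182, z 92. Pressing it down takes about 3 to 10 N; it springs back up when let go.
- lever (a joint): Lever angle in rad: 0 up (where its spring brings it), growing as the handle is pressed down, 0.75 at its stop. With the tube laid in, the roller meets it and pushes it against the anvil; the anvil starts to move at about 0.29 rad, is 6 mm in at about 0.40, 10 mm at 0.49, 14 mm at 0.57 and 16 mm at 0.62.
- anvil (a joint): Travel of the sprung yellow anvil in m, along the clamp's +x: 0 at rest, 0.024 at its stop. Only the tube, pushed by the lever, moves it. The black pointer on it stands in white below 0.006, in green from 0.006 to 0.014, in red beyond; 0.016 is too far and would dent the tube.
- driver: Screwdriver, 200 mm, blue handle, loose on the bench; origin on its underside at mid-length. Leave alone.
- jar_mid (a point): Middle of a jar with black cap, 64 mm in diameter, 85 mm high, loose; leave alone.
- offcut_mid (a point): Middle of a wooden offcut, 70 x 110 x 45 mm, loose; leave alone.
Mind the look-alikes: they are no part of the job. Of the things shaped like the part that bears tube_mid, the aluminium one is meant.

How it is judged (in metres and radians):
On the way:
1. the tube lies across both cradles, let go, with the lever still up (x of tube_mid in the frame of seat between -0.02 and 0.03 m and y of tube_mid in the frame of seat between -0.022 and 0.022 m and z of tube_mid in the frame of seat between -0.006 and 0.006 m and angle between the y axis of tube_mid and the y axis of seat, either way round below 0.2 rad and contact force between each of the arm, the fingers and tube below 0.3 N and value of joint lever below 0.15 rad), for 0.2 s.
At the end, for the whole second after the job is handed in: Robot still pressing the lever; anvil 6 to 14 mm in, pushed by the tube; tube untouched, still, on both cradle floors (axis within 6 mm of seat height), its middle within 22 mm of the seat along y and -20 to +30 mm in x, within 0.2 rad of the clamp's y (x of tube_mid in the frame of seat between -0.02 and 0.03 m and y of tube_mid in the frame of seat between -0.022 and 0.022 m and z of tube_mid in the frame of seat between -0.006 and 0.006 m and angle between the y axis of tube_mid and the y axis of seat, either way round below 0.2 rad and contact force between each of the arm, the fingers and tube below 0.3 N and value of joint anvil between 0.006 and 0.014 m and contact force between clamp and tube above 3 N and linear speed of tube below 0.02 m/s and contact force between any of the fingers, the arm and clamp above 0.8 N); the arm keeps its last pose, push and grip.
It fails at once if the anvil is driven far into the red, 16 mm or more (value of joint anvil above 0.016 m).
It fails at once if the screwdriver is shifted by more than 30 mm (distance of driver from where it was at the start of the episode above 0.03 m).
It fails at once if the jar is shifted by more than 30 mm (distance of jar_mid from where it was at the start of the episode above 0.03 m).
It fails at once if the wooden offcut is shifted by more than 30 mm (distance of offcut_mid from where it was at the start of the episode above 0.03 m).
It also fails if it takes over 54 s, if anything falls off the work surface, if the arm or the gripper's body presses on something with over 40 N, if the wrist force passes 120 N, or if a joint passes its speed limit or range.

## Working session

There is one attempt and no reset: what is moved stays moved. The work goes in short steps, Python scripts to look and compute and a tool call to move; the robot and the scene stay as the last step left them, time stands still between calls to the robot, and variables do not carry over. Pictures are saved under pics/ and viewed, at most 10 in all, crops included, and the job is handed in when it is done.

Besides the shell and the picture viewer there is one more tool, called by a JSON object that holds its "api" and its "payload". send_rows: Moves the arm, as the interface text tells. Its arguments: {"type":"object","properties":{"steps":{"type":"array","items":{"type":"object","properties":{"dp":{"type":"array","items":{"type":"number"}},"roll":{"type":"number"},"jaw":{"type":"number"}}}},"newtons":{"type":"number"}},"required":["steps"]}

```bash
mkdir -p pics; cat > h.py <<'E'
import numpy as np, cv2
from plant import r
def cap(n,f=None):
    c=r.capture(n)
    if f: cv2.imwrite('pics/'+f,c['image'])
    return c
def ray(c,px):
    R=cv2.Rodrigues(np.array(c['rvec'],float))[0]; t=np.array(c['tvec'],float).reshape(3)
    u=cv2.undistortPoints(np.array([[px]],float),np.array(c['K'],float),np.array(c['dist'],float))[0,0]
    return -R.T@t, R.T@np.array([u[0],u[1],1.])
def onz(c,px,z):
    o,d=ray(c,px); return o+d*(z-o[2])/d[2]
def proj(c,P):
    return cv2.projectPoints(np.array(P,float).reshape(-1,3),np.array(c['rvec'],float),np.array(c['tvec'],float),np.array(c['K'],float),np.array(c['dist'],float))[0].reshape(-1,2)
E
python3 - <<'E'
from h import *
for n in('top','side'):
    c=cap(n,n+'0.png'); R=cv2.Rodrigues(np.array(c['rvec'],float))[0]; print(n,(-R.T@np.array(c['tvec']).reshape(3)).round(3),R.round(2).tolist())
print(r.get_state())
E
```

```text
top [0.402 0.073 1.549] [[-0.03, -1.0, 0.0], [-1.0, 0.03, -0.07], [0.07, -0.0, -1.0]]
side [ 0.024 -0.689  0.859] [[0.86, -0.52, 0.01], [-0.32, -0.54, -0.78], [0.41, 0.66, -0.63]]
{'time_s': 0.1, 'joints': array([ 8.57193236e+01,  2.05853620e+01,  6.38865166e-01, -1.76674138e-02,
       -7.01353587e+01, -1.65059812e+01]), 'qd': array([ 0.06127963, -0.17735257,  0.04035429,  0.10559097, -0.02149686,
        0.10227057]), 'joint_torque': array([-2.18770117e-03, -5.84161091e+01,  2.93751186e+01,  7.01554924e+00,
        1.02102119e-02, -5.45111766e-05]), 'tcp_pos': array([0.23943637, 0.63066038, 0.2397376 ]), 'eef_rot': array([ 1.79916798e+02, -7.33347620e-03, -2.07926675e+01]), 'contact_force': array([0.16759754, 0.31167078, 0.94272621]), 'moment': array([-0.01864943,  0.04031737,  0.02651896]), 'gripper_force': 0.0, 'gripper_width': 0.08766972215352435}
```

View pics/top0.png

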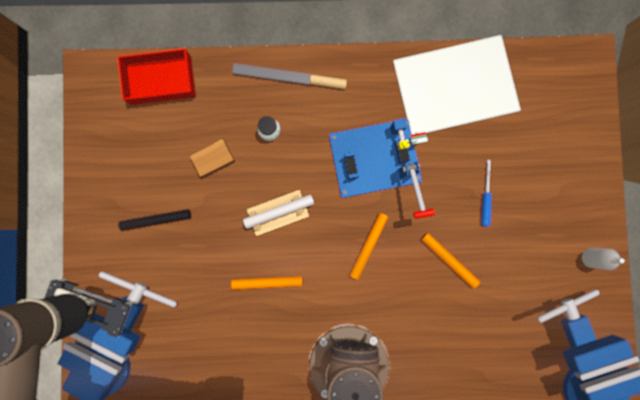

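View pics/side0.png

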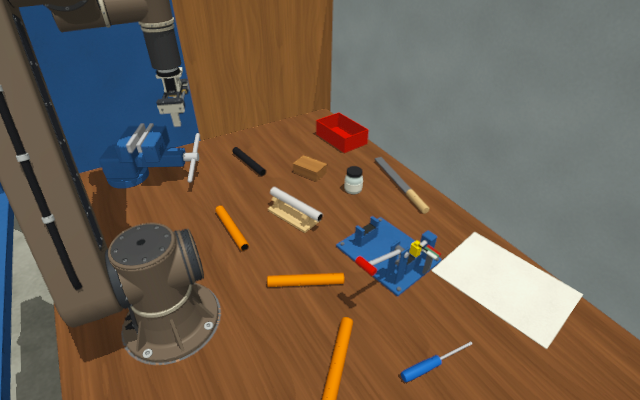

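The top view shows the clamp at about (378,158) and its handle at (424,214). Candidates for the tube, in top-view pixels:
- bright tube on the pale rest (278,212)
- black tube (154,219)
- orange tubes (369,246), (450,260) and (266,283)
- vise bars (137,290) and (569,306)

I choose the bright tube on the rest at (278,212).

```bash
cat > m.py <<'E'
from h import *
c=cap('top'); im=c['image']; hsv=cv2.cvtColor(im,cv2.COLOR_BGR2HSV)
def rect(mask,roi):
    x0,y0,x1,y1=roi; m=np.zeros(mask.shape,np.uint8); m[y0:y1,x0:x1]=mask[y0:y1,x0:x1]
    cs=max(cv2.findContours(m,cv2.RETR_EXTERNAL,cv2.CHAIN_APPROX_NONE)[0],key=cv2.contourArea)
    return cs,cv2.minAreaRect(cs)
E
python3 - <<'E'
from m import *
# tube
m=cv2.inRange(hsv,(0,0,140),(180,45,255)); cs,rc=rect(m,(230,180,330,245)); b=cv2.boxPoints(rc)
W=np.array([onz(c,p,0.055)[:2] for p in b]); print('tube box',rc,W.round(4).tolist())
e=[W[1]-W[0],W[2]-W[1]]; L=[np.linalg.norm(v) for v in e]; v=e[int(np.argmax(L))]; print('mid',W.mean(0).round(4),'L',np.round(L,4),'ang',np.degrees(np.arctan2(v[1],v[0])).round(2))
# clamp base
m=cv2.inRange(hsv,(100,120,50),(125,255,255)); cs,rc=rect(m,(320,110,430,205)); 
P=np.array([onz(c,p[0],0.012)[:2] for p in cs]).astype(np.float32); rw=cv2.minAreaRect(P); print('base',rw,cv2.boxPoints(rw).round(4).tolist())
m=cv2.inRange(hsv,(0,150,80),(8,255,255)); cs,rc=rect(m,(400,200,450,225)); print('handle',rc,onz(c,rc[0],0.158).round(4))
m=cv2.inRange(hsv,(25,150,100),(35,255,255)); cs,rc=rect(m,(380,120,430,165)); print('anvil',rc,onz(c,rc[0],0.093).round(4))
cr=lambda r:cv2.resize(im[r[1]:r[3],r[0]:r[2]],None,fx=4,fy=4,interpolation=cv2.INTER_CUBIC)
cv2.imwrite('pics/crop.png',cr((235,110,435,240)))
E
```

```text
tube box ((278.01983642578125, 211.17384338378906), (10.16459846496582, 73.38936614990234), 70.09625244140625) [[0.4443, 0.3017], [0.512, 0.097], [0.4834, 0.0876], [0.416, 0.2921]]
mid [0.4639 0.1946] L [0.2156 0.0301] ang -71.72
base ((0.6210975646972656, -0.09989601373672485), (0.1985076367855072, 0.24758188426494598), 9.643556594848633) [[0.5024999976158142, 0.005499999970197678], [0.5440000295639038, -0.2386000007390976], [0.7397000193595886, -0.2053000032901764], [0.698199987411499, 0.03880000114440918]]
handle ((423.923095703125, 213.11537170410156), (8.43299388885498, 22.16111946105957), 78.69007110595703) [ 0.4425 -0.2129  0.158 ]
anvil ((403.5, 144.5), (7.0, 9.0), 90.0) [ 0.6445 -0.1758  0.093 ]
```

View pics/crop.png

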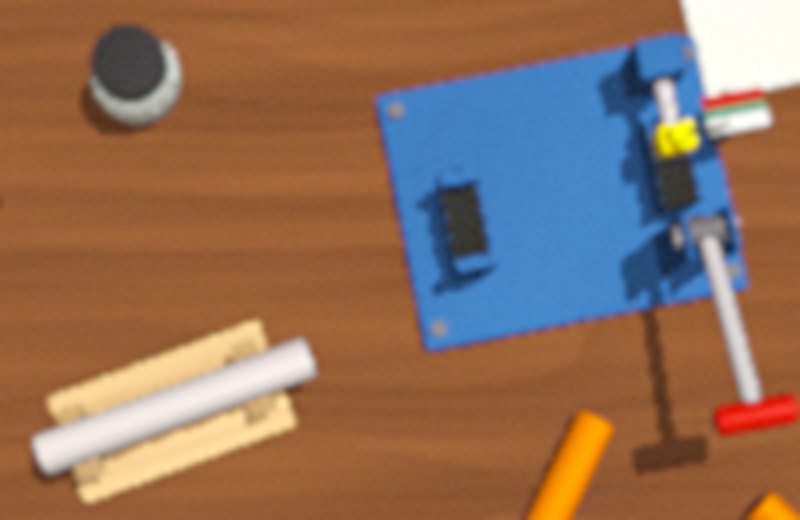

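The close crop confirms the choice: bright tube on the pale rest, running from crop (50,450) to (300,360). The handle position predicted from the base fit agrees with the measured one within 2 mm. The clamp's yaw is 9.65° and its origin is (0.606,-0.102). The tube's middle is (0.464,0.195), with its axis at 108.3°.

```bash
cat > go.py <<'E'
from h import *
from scipy.spatial.transform import Rotation as Ro
import sys
O=np.array([0.6063,-0.1024]); A=np.radians(9.65)
def cl(x,y,z): return np.array([O[0]+x*np.cos(A)-y*np.sin(A),O[1]+x*np.sin(A)+y*np.cos(A),z])
def to(p,yaw):
    s=r.get_state(); R=Ro.from_euler('xyz',s['eef_rot'],degrees=True)
    d=R.inv().apply(np.array(p)-s['tcp_pos'])*1000; dy=(yaw-s['eef_rot'][2]+180)%360-180
    print('t',round(s['time_s'],2),'at',s['tcp_pos'].round(4),s['eef_rot'].round(2),'w',round(s['gripper_width'],4),'F',s['contact_force'].round(1),'| dp',d.round(1),'roll',round(-np.radians(dy),4))
E
python3 -c "
from go import *
to([.464,.1946,.18],-71.7)"
```

```text
t 0.15 at [0.2395 0.6307 0.2399] [ 1.7993e+02 -1.0000e-02 -2.0790e+01] w 0.0874 F [-0.2 -0.   0. ] | dp [364.7 327.9  60.3] roll 0.8885
```

{"api": "send_rows", "payload": {"steps": [{"dp": [0, 0, -40], "roll": 0, "jaw": 100}, {"dp": [365, 328, 0], "roll": 0.8885, "jaw": 100}, {"dp": [365, 328, 0], "roll": 0.8885, "jaw": 100}, {"dp": [365, 328, 0], "roll": 0.8885, "jaw": 100}, {"dp": [365, 328, 0], "roll": 0.8885, "jaw": 100}]}}

```text
time_s: 0.78
tcp_pos: [0.3542, 0.4076, 0.26]
eef_rot: [180.0, -0.0, -64.1]
contact_force: [1.3, 0.7, -0.1]
gripper_width: 0.0873
gripper_force: 0.0
```

```bash
python3 -c "
from go import *
to([.464,.1946,.15],-71.7)"
```

```text
t 0.78 at [0.3542 0.4076 0.26  ] [180.    -0.   -64.09] w 0.0873 F [ 1.3  0.7 -0.1] | dp [239.5  -5.7 110. ] roll 0.1329
```

{"api": "send_rows", "payload": {"steps": [{"dp": [240, -6, 50], "roll": 0.133, "jaw": 100}, {"dp": [240, -6, 50], "roll": 0.133, "jaw": 100}, {"dp": [240, -6, 110], "roll": 0.133, "jaw": 100}, {"dp": [240, -6, 110], "roll": 0.133, "jaw": 100}, {"dp": [240, -6, 110], "roll": 0.133, "jaw": 100}]}}

```text
time_s: 1.4
tcp_pos: [0.4647, 0.1937, 0.148]
eef_rot: [179.8, -0.1, -71.5]
contact_force: [-0.5, 0.0, -0.5]
gripper_width: 0.0876
gripper_force: 0.0
```

{"api": "send_rows", "payload": {"steps": [{"dp": [0, 0, 0], "roll": 0, "jaw": 100}, {"dp": [0, 0, 0], "roll": 0, "jaw": 100}]}}

```text
time_s: 1.65
tcp_pos: [0.4657, 0.198, 0.1511]
eef_rot: [-179.9, 0.0, -71.3]
contact_force: [-0.2, -0.1, 0.0]
gripper_width: 0.0874
gripper_force: 0.0
```

```bash
python3 -c "
from go import *
to([.464,.1946,.05],-71.7)
c=cap('side');cv2.imwrite('pics/s1.png',cv2.resize(c['image'][120:270,200:400],None,fx=4,fy=4))"
```

```text
t 1.65 at [0.4657 0.198  0.1511] [-1.7992e+02  3.0000e-02 -7.1350e+01] w 0.0874 F [-0.2 -0.1  0. ] | dp [  2.8   2.8 101.1] roll 0.0062
```

View pics/s1.png

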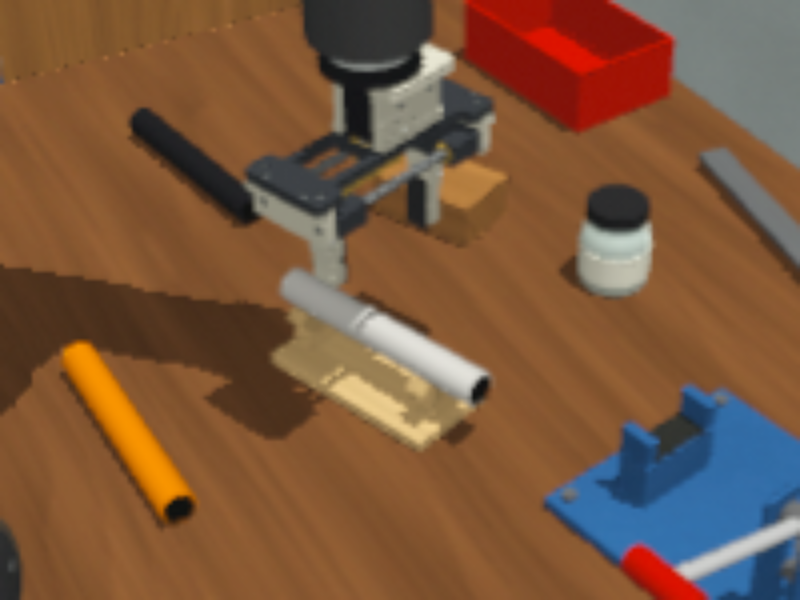

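The fingers straddle the tube: near finger at crop (330,265), far finger at (425,205). Descending now.

{"api": "send_rows", "payload": {"newtons": 25, "steps": [{"dp": [3, 3, 35], "roll": 0.006, "jaw": 100}, {"dp": [3, 3, 70], "roll": 0.006, "jaw": 100}, {"dp": [3, 3, 90], "roll": 0.006, "jaw": 100}, {"dp": [3, 3, 101], "roll": 0.006, "jaw": 100}, {"dp": [3, 3, 101], "roll": 0.006, "jaw": 100}]}}

```text
time_s: 2.33
tcp_pos: [0.4633, 0.1938, 0.0493]
eef_rot: [180.0, -0.0, -71.7]
contact_force: [0.3, -0.5, 0.3]
gripper_width: 0.0876
gripper_force: 0.0
```

{"api": "send_rows", "payload": {"newtons": 25, "steps": [{"dp": [0, 0, 0], "roll": 0, "jaw": 60}, {"dp": [0, 0, 0], "roll": 0, "jaw": 20}, {"dp": [0, 0, 0], "roll": 0, "jaw": 20}, {"dp": [0, 0, 0], "roll": 0, "jaw": 20}, {"dp": [0, 0, 0], "roll": 0, "jaw": 20}]}}

```text
time_s: 2.95
tcp_pos: [0.4634, 0.1931, 0.0493]
eef_rot: [-180.0, 0.0, -71.7]
contact_force: [0.3, 0.1, 0.4]
gripper_width: 0.0434
gripper_force: 0.0
```

{"api": "send_rows", "payload": {"newtons": 25, "steps": [{"dp": [0, 0, 0], "roll": 0, "jaw": 20}, {"dp": [0, 0, 0], "roll": 0, "jaw": 20}, {"dp": [0, 0, 0], "roll": 0, "jaw": 20}]}}

```text
time_s: 3.32
tcp_pos: [0.4641, 0.1936, 0.0495]
eef_rot: [-179.9, 0.0, -71.7]
contact_force: [3.4, 0.6, 0.3]
gripper_width: 0.0292
gripper_force: 25.0
```

{"api": "send_rows", "payload": {"steps": [{"dp": [0, 0, -20], "roll": 0, "jaw": 20}, {"dp": [0, 0, -60], "roll": 0, "jaw": 20}, {"dp": [0, 0, -110], "roll": 0, "jaw": 20}, {"dp": [0, 0, -160], "roll": 0, "jaw": 20}, {"dp": [0, 0, -180], "roll": 0, "jaw": 20}]}}

```text
time_s: 3.95
tcp_pos: [0.4634, 0.1934, 0.2319]
eef_rot: [-179.9, 0.1, -71.7]
contact_force: [-0.2, 1.3, -3.1]
gripper_width: 0.0293
gripper_force: 25.0
```

```bash
python3 -c "
from go import *
to(cl(-.004,.001,.23),-80.35); print(cl(-.004,.001,.23))"
```

```text
t 3.95 at [0.4634 0.1934 0.2319] [-1.7986e+02  8.0000e-02 -7.1720e+01] w 0.0293 F [-0.2  1.3 -3.1] | dp [324.1 -39.1   1.6] roll 0.1506
[ 0.60218897 -0.10208467  0.23      ]
```

{"api": "send_rows", "payload": {"steps": [{"dp": [40, -5, 0], "roll": 0.02, "jaw": 20}, {"dp": [90, -11, 0], "roll": 0.05, "jaw": 20}, {"dp": [140, -17, 0], "roll": 0.08, "jaw": 20}, {"dp": [190, -23, 0], "roll": 0.11, "jaw": 20}, {"dp": [235, -28, 0], "roll": 0.13, "jaw": 20}]}}

```text
time_s: 4.58
tcp_pos: [0.5631, -0.0229, 0.2284]
eef_rot: [179.9, 0.0, -79.2]
contact_force: [0.2, 0.5, -1.9]
gripper_width: 0.0292
gripper_force: 25.0
```

```bash
python3 -c "
from go import *
to(cl(-.004,.001,.23),-80.35)"
```

```text
t 4.58 at [ 0.5631 -0.0229  0.2284] [ 1.7987e+02  3.0000e-02 -7.9240e+01] w 0.0292 F [ 0.2  0.5 -1.9] | dp [ 85.1 -23.6  -1.7] roll 0.0193
```

{"api": "send_rows", "payload": {"steps": [{"dp": [35, -10, 0], "roll": 0.01, "jaw": 20}, {"dp": [65, -18, 0], "roll": 0.019, "jaw": 20}, {"dp": [85, -23.5, 0], "roll": 0.019, "jaw": 20}, {"dp": [85, -23.5, 0], "roll": 0.019, "jaw": 20}, {"dp": [85, -23.5, 0], "roll": 0.019, "jaw": 20}]}}

```text
time_s: 5.2
tcp_pos: [0.6022, -0.0998, 0.2289]
eef_rot: [180.0, 0.0, -80.3]
contact_force: [-0.8, 1.0, -1.7]
gripper_width: 0.0295
gripper_force: 25.0
```

```bash
python3 - <<'E'
from go import *
to(cl(-.004,.001,.12),-80.35)
c=cap('top','t2.png');s=cap('side')
a=c['image'][90:240,310:460];b=s['image'][120:300,330:510]
cv2.imwrite('pics/ts.png',np.hstack([cv2.resize(a,(390,390),interpolation=2),cv2.resize(b,(390,390),interpolation=2)]))
# anvil/cradles expected in crops: predicted tube ends
z=r.get_state()['tcp_pos'][2]+.005
print((proj(c,[cl(-.004,.106,z),cl(-.004,-.104,z)])).round(1), (proj(s,[cl(-.004,.106,z),cl(-.004,-.104,z)])).round(1))
E
```

```text
t 5.2 at [ 0.6022 -0.0998  0.2289] [ 1.7995e+02  3.0000e-02 -8.0250e+01] w 0.0295 F [-0.8  1.  -1.7] | dp [  2.3   0.3 108.9] roll 0.0017
[[345.4 160.1]
 [424.2 144.3]] [[363.9 177.2]
 [424.7 215.1]]
```

View pics/ts.png

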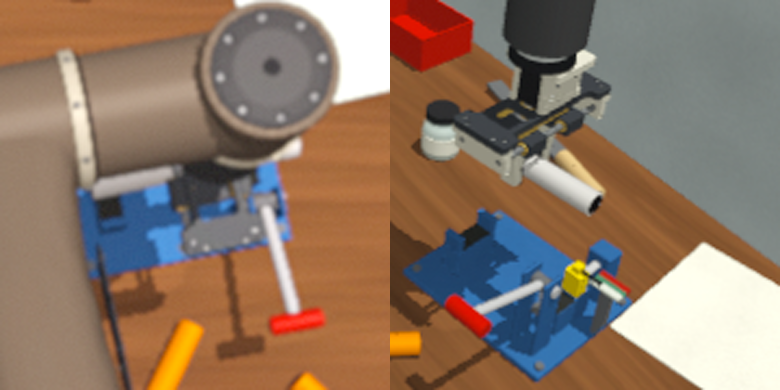

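Side view: the held tube's free end is at about (425,213) px. The arm hides the tube's middle in the top view. I'll check that end numerically before lowering.

```bash
python3 - <<'E'
from go import *
s=cap('side'); im=s['image']; g=im.max(2)
m=np.zeros_like(g); m[203:225,412:440]=(g[203:225,412:440]<60)*255
n,l,st,ce=cv2.connectedComponentsWithStats(m); print(st[1:].tolist(),ce[1:].round(1).tolist())
def inv(p): d=p[:2]-O; return (np.array([[np.cos(A),np.sin(A)],[-np.sin(A),np.cos(A)]])@d).round(4)
i=1+np.argmax(st[1:,4]); z=r.get_state()['tcp_pos'][2]+.005
print('end in clamp xy',inv(onz(s,ce[i],z)), 'z+3', inv(onz(s,ce[i],z+.003)))
h=cv2.cvtColor(im,cv2.COLOR_BGR2HSV); m=cv2.inRange(h,(0,150,80),(8,255,255)); m[:, :340]=0; m[:,400:]=0; m[:240]=0
M=cv2.moments(m,True); p=(M['m10']/M['m00'],M['m01']/M['m00']); print('handle',p,inv(onz(s,p,.160)), proj(s,[cl(-.18,-.08,.158)]))
E
```

```text
[[422, 211, 6, 7, 20]] [[424.3, 213.8]]
end in clamp xy [-0.0013 -0.1005] z+3 [-0.0045 -0.1024]
handle (365.26063829787233, 265.67021276595744) [-0.1828 -0.0818] [[365.47205639 265.22858672]]
```

{"api": "send_rows", "payload": {"steps": [{"dp": [2, 0, 30], "roll": 0.002, "jaw": 20}, {"dp": [2, 0, 60], "roll": 0.002, "jaw": 20}, {"dp": [2, 0, 90], "roll": 0.002, "jaw": 20}, {"dp": [2, 0, 109], "roll": 0.002, "jaw": 20}, {"dp": [2, 0, 109], "roll": 0.002, "jaw": 20}]}}

```text
time_s: 5.98
tcp_pos: [0.6019, -0.1017, 0.119]
eef_rot: [179.8, 0.0, -80.3]
contact_force: [0.0, 0.4, -1.7]
gripper_width: 0.0292
gripper_force: 25.0
```

{"api": "send_rows", "payload": {"steps": [{"dp": [0, 0, 12], "roll": 0, "jaw": 20}, {"dp": [0, 0, 24], "roll": 0, "jaw": 20}, {"dp": [0, 0, 34], "roll": 0, "jaw": 20}, {"dp": [0, 0, 34], "roll": 0, "jaw": 20}]}}

```text
time_s: 6.48
tcp_pos: [0.6023, -0.1024, 0.0852]
eef_rot: [179.9, 0.0, -80.4]
contact_force: [-0.5, -0.2, -3.0]
gripper_width: 0.0294
gripper_force: 25.0
```

```bash
python3 -c "
from go import *
to(cl(-.004,.001,.0655),-80.35)
s=cap('side');cv2.imwrite('pics/s3.png',cv2.resize(s['image'][180:310,330:460],(590,590),interpolation=2))"
```

```text
t 6.47 at [ 0.6023 -0.1024  0.0852] [ 1.7989e+02  1.0000e-02 -8.0380e+01] w 0.0294 F [-0.5 -0.2 -3. ] | dp [-0.3  0.1 19.7] roll -0.0006
```

View pics/s3.png

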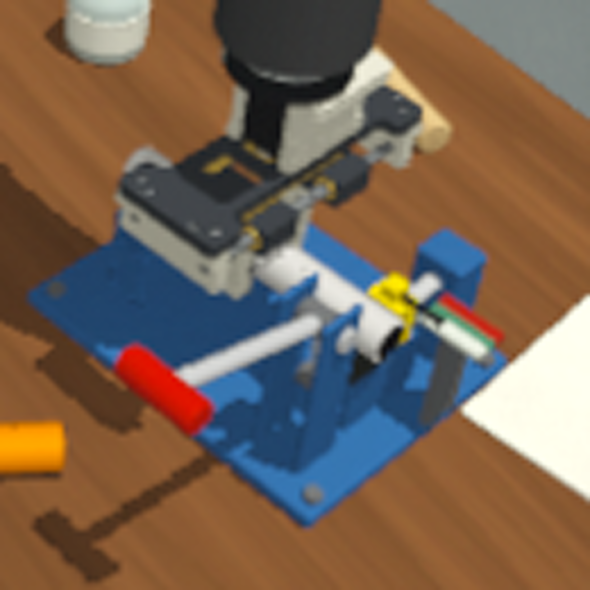

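The tube end (crop 388,338) is entering between the cheek/roller and the yellow anvil (395,300), with no contact force. I'll lower the remaining 20 mm.

{"api": "send_rows", "payload": {"steps": [{"dp": [0, 0, 8], "roll": 0, "jaw": 20}, {"dp": [0, 0, 14], "roll": 0, "jaw": 20}, {"dp": [0, 0, 19], "roll": 0, "jaw": 20}, {"dp": [0, 0, 19.5], "roll": 0, "jaw": 20}, {"dp": [0, 0, 19.5], "roll": 0, "jaw": 20}]}}

```text
time_s: 7.15
tcp_pos: [0.6031, -0.1023, 0.0668]
eef_rot: [-180.0, -0.0, -80.4]
contact_force: [-0.3, -0.0, -2.3]
gripper_width: 0.0294
gripper_force: 25.0
```

{"api": "send_rows", "payload": {"steps": [{"dp": [0, 0, 1.5], "roll": 0, "jaw": 20}, {"dp": [0, 0, 2.5], "roll": 0, "jaw": 20}, {"dp": [0, 0, 2.5], "roll": 0, "jaw": 20}]}}

```text
time_s: 7.52
tcp_pos: [0.6031, -0.1022, 0.0645]
eef_rot: [-180.0, -0.0, -80.4]
contact_force: [-0.2, -0.3, -0.5]
gripper_width: 0.0291
gripper_force: 25.0
```

{"api": "send_rows", "payload": {"steps": [{"dp": [0, 0, 0], "roll": 0, "jaw": 45}, {"dp": [0, 0, 0], "roll": 0, "jaw": 60}, {"dp": [0, 0, 0], "roll": 0, "jaw": 80}, {"dp": [0, 0, 0], "roll": 0, "jaw": 100}, {"dp": [0, 0, 0], "roll": 0, "jaw": 100}]}}

```text
time_s: 8.15
tcp_pos: [0.603, -0.1023, 0.0643]
eef_rot: [-180.0, -0.0, -80.4]
contact_force: [-1.4, 0.0, -0.2]
gripper_width: 0.074
gripper_force: 0.0
```

{"api": "send_rows", "payload": {"steps": [{"dp": [0, 0, 0], "roll": 0, "jaw": 100}, {"dp": [0, 0, -30], "roll": 0, "jaw": 100}, {"dp": [0, 0, -80], "roll": 0, "jaw": 100}, {"dp": [0, 0, -130], "roll": 0, "jaw": 100}, {"dp": [0, 0, -175], "roll": 0, "jaw": 100}]}}

```text
time_s: 8.78
tcp_pos: [0.603, -0.1023, 0.2413]
eef_rot: [-179.9, -0.0, -80.4]
contact_force: [0.1, 0.6, -0.5]
gripper_width: 0.0876
gripper_force: 0.0
```

```bash
python3 -c "
from go import *
to(cl(-.181,-.080,.23),-80.35)
s=cap('side');cv2.imwrite('pics/s4.png',cv2.resize(s['image'][180:310,330:460],(590,590),interpolation=2))"
```

```text
t 8.78 at [ 0.603  -0.1023  0.2413] [-1.7995e+02 -1.0000e-02 -8.0370e+01] w 0.0876 F [ 0.1  0.6 -0.5] | dp [ 80.7 177.7  11.2] roll -0.0003
```

View pics/s4.png

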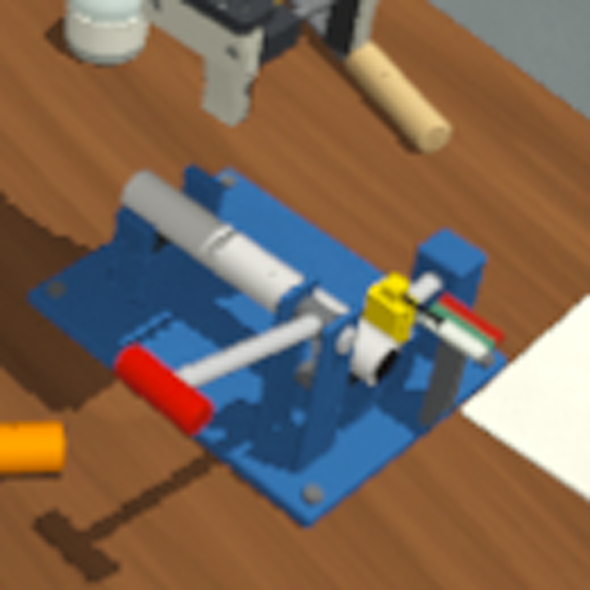

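The tube lies in both cradles, from crop (150,190) to (378,362), with the lever up and the pointer in white. Next I close the fingers and go above the handle.

{"api": "send_rows", "payload": {"newtons": 15, "steps": [{"dp": [20, 45, 0], "roll": 0, "jaw": 50}, {"dp": [40, 90, 0], "roll": 0, "jaw": 0}, {"dp": [60, 135, 0], "roll": 0, "jaw": 0}, {"dp": [80, 178, 0], "roll": 0, "jaw": 0}, {"dp": [80.5, 178, 0], "roll": 0, "jaw": 0}]}}

```text
time_s: 9.45
tcp_pos: [0.4386, -0.2125, 0.2396]
eef_rot: [-180.0, 0.0, -80.5]
contact_force: [0.6, 0.0, -0.0]
gripper_width: 0.0431
gripper_force: 0.0
```

{"api": "send_rows", "payload": {"steps": [{"dp": [0, 0, 0], "roll": 0, "jaw": 0}, {"dp": [0, 0, 0], "roll": 0, "jaw": 0}, {"dp": [0, 0, 0], "roll": 0, "jaw": 0}]}}

```text
time_s: 9.82
tcp_pos: [0.4416, -0.211, 0.2389]
eef_rot: [180.0, 0.0, -80.3]
contact_force: [-0.1, -1.0, 0.2]
gripper_width: 0.013
gripper_force: 0.0
```

```bash
python3 -c "
from go import *
to(cl(-.183,-.080,.19),-80.35)
s=cap('side');c=cap('top');cv2.imwrite('pics/s5.png',np.hstack([cv2.resize(s['image'][180:310,330:460],(390,390),interpolation=2),cv2.resize(c['image'][110:240,320:450],(390,390),interpolation=2)]))"
```

```text
t 9.82 at [ 0.4416 -0.211   0.2389] [ 1.7996e+02  1.0000e-02 -8.0320e+01] w 0.013 F [-0.1 -1.   0.2] | dp [ 0.6  2.4 48.9] roll 0.0005
```

View pics/s5.png

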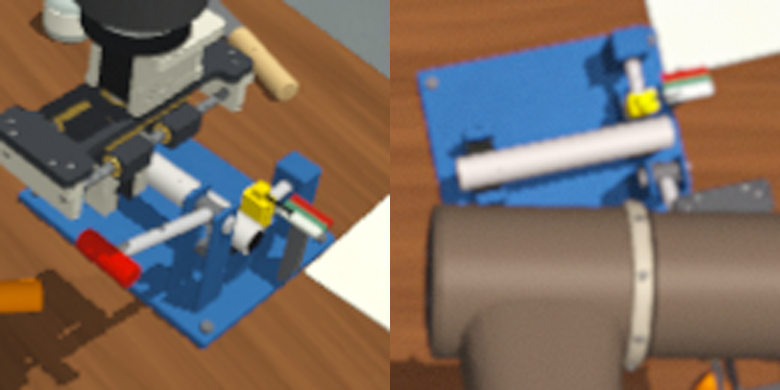

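The top view shows the tube in place at crop (565,152). I'll measure it, then press with TCP heights worked out from the lever geometry: first contact at about 0.183, target about 0.116.

{"api": "send_rows", "payload": {"steps": [{"dp": [0.5, 2.5, 15], "roll": 0, "jaw": 0}, {"dp": [0.5, 2.5, 30], "roll": 0, "jaw": 0}, {"dp": [0.5, 2.5, 45], "roll": 0, "jaw": 0}, {"dp": [0.5, 2.5, 45], "roll": 0, "jaw": 0}]}}

```text
time_s: 10.42
tcp_pos: [0.4376, -0.2122, 0.1925]
eef_rot: [179.8, 0.1, -80.4]
contact_force: [0.0, 1.0, 0.6]
gripper_width: 0.0006
gripper_force: 0.0
```

```bash
python3 - <<'E'
from m import *; from go import cl,to,O,A
m=cv2.inRange(hsv,(0,0,140),(180,60,255)); cs,rc=rect(m,(335,145,430,180)); b=cv2.boxPoints(rc)
W=np.array([onz(c,p,0.07)[:2] for p in b]); q=(W-O)@np.array([[np.cos(A),-np.sin(A)],[np.sin(A),np.cos(A)]]); print(q.round(4).tolist(),q.mean(0).round(4))
to(cl(-.183,-.080,.15),-80.35)
E
```

```text
[[0.0135, 0.1071], [0.0142, -0.109], [-0.0172, -0.1086], [-0.0179, 0.1072]] [-0.0019 -0.0008]
t 10.47 at [ 0.4382 -0.2124  0.1935] [ 1.799e+02  1.000e-02 -8.038e+01] w 0.0003 F [-0.6  0.3  0.2] | dp [-0.2 -1.2 43.5] roll -0.0004
```

Tube's middle is at clamp (-2, -1) mm and aligned. Pressing gently now.

{"api": "send_rows", "payload": {"newtons": 15, "steps": [{"dp": [0, 0, 8], "roll": 0, "jaw": 0}, {"dp": [0, 0, 16], "roll": 0, "jaw": 0}, {"dp": [0, 0, 24], "roll": 0, "jaw": 0}, {"dp": [0, 0, 32], "roll": 0, "jaw": 0}, {"dp": [0, 0, 40], "roll": 0, "jaw": 0}]}}

```text
time_s: 11.1
tcp_pos: [0.4384, -0.2124, 0.1537]
eef_rot: [180.0, 0.0, -80.4]
contact_force: [-1.8, -0.6, 1.4]
gripper_width: 0.0005
gripper_force: 1.7
```

```bash
python3 -c "
from go import *
to(cl(-.184,-.080,.118),-80.35)"
```

```text
t 11.1 at [ 0.4384 -0.2124  0.1537] [179.98   0.   -80.38] w 0.0005 F [-1.8 -0.6  1.4] | dp [-0.2 -0.  35.7] roll -0.0005
```

{"api": "send_rows", "payload": {"steps": [{"dp": [0, 0, 7], "roll": 0, "jaw": 0}, {"dp": [0, 0, 14], "roll": 0, "jaw": 0}, {"dp": [0, 0, 21], "roll": 0, "jaw": 0}, {"dp": [0, 0, 27], "roll": 0, "jaw": 0}, {"dp": [0, 0, 32], "roll": 0, "jaw": 0}]}}

```text
time_s: 11.72
tcp_pos: [0.4386, -0.2123, 0.1221]
eef_rot: [-180.0, -0.0, -80.4]
contact_force: [-3.3, 0.3, 7.2]
gripper_width: 0.0007
gripper_force: 3.6
```

{"api": "send_rows", "payload": {"steps": [{"dp": [0, 0, 2], "roll": 0, "jaw": 0}, {"dp": [0, 0, 4], "roll": 0, "jaw": 0}, {"dp": [0, 0, 4], "roll": 0, "jaw": 0}, {"dp": [0, 0, 4], "roll": 0, "jaw": 0}]}}

```text
time_s: 12.22
tcp_pos: [0.439, -0.2123, 0.1185]
eef_rot: [-180.0, -0.0, -80.4]
contact_force: [-3.2, 1.8, 6.9]
gripper_width: 0.0004
gripper_force: 3.7
```

```bash
python3 -c "
from go import *
to(cl(-.184,-.080,.115),-80.35)
s=cap('side');cv2.imwrite('pics/s6.png',np.hstack([cv2.resize(s['image'][200:300,350:450],(390,390),interpolation=2),cv2.resize(s['image'][225:265,405:445],(390,390),interpolation=2)]))"
```

```text
t 12.22 at [ 0.439  -0.2123  0.1185] [-1.7996e+02 -1.0000e-02 -8.0360e+01] w 0.0004 F [-3.2  1.8  6.9] | dp [-0.3  0.6  3.5] roll -0.0002
```

View pics/s6.png

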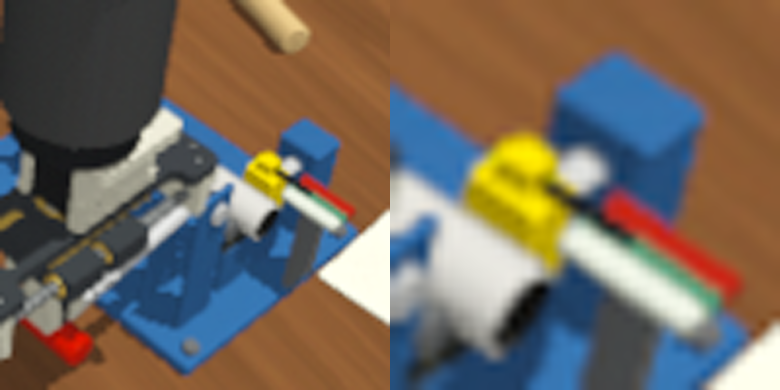

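The pointer tip (right crop 630,245) sits on the green band's line. I'll cross-check by the anvil's shift since the start.

```bash
python3 - <<'E'
from go import *
def yel(im,roi):
    x0,y0,x1,y1=roi; g=im[y0:y1,x0:x1].astype(float); w=np.clip(np.minimum(g[...,1],g[...,2])-g[...,0]-40,0,None); yy,xx=np.mgrid[y0:y1,x0:x1]
    return np.array([(w*xx).sum(),(w*yy).sum()])/w.sum(), w.sum()
for n,z,roi in(('top',.093,(385,125,425,165)),('side',.09,(400,228,436,250))):
    c=cap(n); a,wa=yel(cv2.imread(f'pics/{n}0.png'),roi); b,wb=yel(c['image'],roi)
    d=(onz(c,b,z)-onz(c,a,z))[:2]; print(n,a,b,wa,wb,'shift clamp mm',(d@np.array([[np.cos(A),-np.sin(A)],[np.sin(A),np.cos(A)]])*1000).round(1))
to(cl(-.184,-.080,.115),-80.35)
E
```

```text
top [404.01506575 144.25106679] [403.34811869 141.12960131] 11483.0 9807.0 shift clamp mm [9.3 0. ]
side [415.65144279 245.08626866] [417.84406134 243.53313697] 10050.0 11543.0 shift clamp mm [ 9.5 -0.1]
t 12.38 at [ 0.439  -0.2123  0.1185] [-1.7996e+02 -1.0000e-02 -8.0360e+01] w 0.0003 F [-3.4  1.1  6.8] | dp [-0.3  0.6  3.5] roll -0.0002
```

Both cameras put the anvil at about 9.4 mm, in the middle of green, and it holds steady at 6.9 N. Handing in.

```bash
python3 -c "
from h import *
print(r.close_job())"
```

```text
the job is handed in; nothing more can be done
None
```

The tube is laid centred across both cradles and released. The job was handed in at about 12.4 s with the lever still held down and the anvil about 9.4 mm in (mid-green); the hand-in returned no verdict.

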